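# Buff the soft-close lid of a chafing dish

### The job

Lift the buffing tool out of its white ring stand and run its orange ball head along the middle of the half-open domed lid in one unbroken stroke, starting with three seconds of pressing on the blue band nearer the hinge and finishing on the blue band nearer the front handle, pressing square to its surface with 8 to 12 newtons throughout (aim for 10) while the lid slowly sinks under it. Do not let the lid be pushed right down on its pan, touch the dish only with the tool, then hang the tool upright in its stand again and let go, and leave the mug, kettle and jar alone.

Things in the scene. Friction and masses are not known exactly. Their poses are not given: they have to be found in the camera images.
- dish: steel chafing dish fixed to the worktop, base 300 x 270 mm, 79 mm high (hinge rod to 99 mm). Origin: centre of its underside. Its +x points to the hinge side (away from the robot at yaw 0), -x to the front handle, z up. Carries the lid.
- lid (a joint): lid opening in rad: 0 shut on the pan, grows as the front rises, stop 0.75, starts at 0.45 to 0.56. Nominal 1.5 kg, but its hidden weight is 0.78 to 2.22 kg; a strut balances the nominal weight. Friction stay 1.05 N m: it stays where left. Soft-close damper 50 N m s/rad: force F square to the lid at r m from the hinge sinks it at (F*r - 1.05 -+ 0.95)/50 rad/s, not at all if that is negative.
- lid_hinge (a point): the lid's frame, turning with it: on the hinge axis at mid width, 90 mm over the worktop, 140 mm from the dish origin along dish +x. y = hinge axis; the lid extends 280 mm along -x, 250 mm wide; z points out of the lid. Outer surface: circular arc in x-z, same across the width, radius 342 mm, centre x = -140, z = -300 mm (crest z = 42 mm).
- lid_back (a point): point on the lid's outer surface at mid width, on the blue band (6 mm wide) nearer the hinge: x = -115 mm in the lid frame. The stroke starts here; at 10 N the lid sinks 0 to 0.02 rad/s here, depending on its hidden weight.
- lid_front (a point): point on the lid's outer surface at mid width, on the blue band nearer the handle: x = -240 mm in the lid frame. The stroke ends here; at 10 N the lid sinks 0.01 to 0.05 rad/s. A stroke of 5 to 8 s suits the lid. A black bar handle stands 40 mm beyond this end's edge.
- stand: fixed white ring stand, 84 mm across, 50 mm high, bore 47 mm. Origin: centre of its underside.
- tool: buffing tool, 125 mm long, 0.25 kg: orange ball head of radius 20 mm at the bottom, black guard disc 60 mm across from 45 to 53 mm above the origin, above it a square grip 26 x 26 mm (sides along its x, y) up to 125 mm. Origin: lowest point of the ball; z up the grip. Hangs upright, guard on the stand's ring, origin 5 mm above the worktop. Grip it from above just over the guard.
- tool_head (a point): centre of the ball head, 20 mm above the tool's origin. The head slides easily on the lid (friction about 0.2).
- mug: white mug, 80 mm across, 90 mm high, loose. Origin: centre of its underside. Leave alone.
- kettle: black kettle, 156 mm across, 205 mm high, loose. Origin: centre of its underside. Leave alone.
- jar: jar with a steel cap, 70 mm across, 100 mm high, loose. Origin: centre of its underside. Leave alone.

How it is judged:
By the outcome, as a careful person would: the job done as asked, in the order asked, and still so for the second after the job is handed in, with the robot touching nothing.
It also fails if it takes over 72 s, if anything falls off the work surface, if the arm or the gripper's body presses on something with over 40 N, if the wrist force passes 120 N, or if a joint passes its speed limit or range.

### The arm

A 6-joint arm with a two-finger parallel gripper is mounted at the origin on the work surface. World frame = base frame: x ahead of the robot, y to its left, z up, the work surface at z = 0. Lengths are in m, angles in rad, forces in N, time in s.
With the tool pointing down it reaches from about 0.325 to 0.775 m from the base axis. Payload 5.5 kg.
Tool frame: the origin (TCP) lies between the finger pads; the fingertips stand 8 mm ahead of it and the grasp point (between the pads) lies 11 mm behind it (env.tip_extent is the distance from the TCP to the fingertips, in m); z points along the fingers, y is the line along which they close (so a half turn about z gives the same grasp; the last joint's range is limited). The gripper opens to 88 mm and grips with 3 to 60 N. Pads are 20 mm wide; open, the fingers measure 115 mm over their backs; the gripper's body (75 mm by 178 mm) begins 61 mm behind the grasp point.
Start: joints at [1.256, 0.091, 1.231, -0, 1.82, -0.057], TCP at [0.153, 0.58, 0.231] pointing down, gripper open.
Joint ranges: [-2.87, 2.87], [-0.86, 2.18], [0.17, 2.46], [-1.51, 4.65], [0.06, 2.69], [-2.65, 2.65]. Speed limits (rad/s): [2.57, 2.57, 3.01, 3.14, 3.14, 3.14].

### API

Orientations are given as a rotation vector (axis times angle).
In Python, from station import env gives the robot as it stands.
- The arm moves only by the tool move_arm, never from a script. Its argument "increments" is a list of rows, each a list of 3 entries, a list of its own where there are three numbers: the shift along the world's x, y, z in mm, then the turn, a rotation vector about the world's x, y, z in rad, then the closure, from -1 (fully open) to 1 (shut). In form: [[[tx, ty, tz], [ax, ay, az], hand], ...]. A call has exactly 8 rows; each row is the pose to reach, as a shift and turn from the pose commanded when the call began; what a row does not reach only later rows make up. A row lasts 1/12 s, in which the tool goes at most 41.7 mm and 7.16 degrees, less where a joint would pass 70% of its speed; a pose out of reach is approached as far as the arm can. A call with a gripper value outside its range is refused whole. The fingers move at their own pace and stop on an object; "grip_force" is the grip in N (left out, the last holds). Time passes only in rows, so rows that repeat a pose let the fingers close, or fill a call up. It gives the time, the measured TCP pose, the force, the opening and the grip force at its end, in the units of the state.
- env.state(): the state, without advancing time (a new reading comes with each control period).
- env.snapshot(name): name is "scene" or "top" or "wrist"; returns a dict with "img" (400x640x3 uint8, red, green, blue), "z_map" (400x640 float32, m along the optical axis (not along the pixel's ray), 0 where there is no reading), "camera_matrix" (3x3 intrinsics, pixels), "rvec" (rotation vector, rad) and "tvec" (3), from world to camera coordinates, as OpenCV has them. Camera axes: x right, y down, z forward; pixel columns grow to the right and rows downward; lengths in m; the calibration is good to about 2 mm. A picture is of the moment at which its call begins.
- env.sign_off(): hands the job in; it is judged then, once.
The state is a dict: "time": time; "qpos": joint angles; "qvel": joint speeds; "tau": joint torques, N m; "tcp_pos": TCP position; "tool_rot": TCP orientation; "contact_force": force on the tool from outside, world axes, zero at the start; "torque": the same for the moment, N m; "gripper_width": opening from 0.0 (shut) to 1.0 (fully open); "grip_force": force on a finger pad.
Only numpy, scipy, OpenCV 4.12 (cv2) and the standard library are available. Lean on these libraries where they do the work, as an engineer would, in place of code of your own. Each camera call takes 0.05 s, during which the arm holds its last target. There are 200 camera calls.

## Working session

There is one attempt and no reset: what is moved stays moved. The work goes in short steps, Python scripts to look and compute and a tool call to move; the robot and the scene stay as the last step left them, time stands still between calls to the robot, and variables do not carry over. Pictures are saved under pics/ and viewed, at most 10 in all, crops included, and the job is handed in when it is done.

Besides the shell and the picture viewer there is one more tool, called by a JSON object that holds its "name" and its "arguments", one argument or row to a line. move_arm: Moves the arm, as the interface text tells. Its arguments: {"type":"object","properties":{"increments":{"type":"array","items":{"type":"array"}},"grip_force":{"type":"number"}},"required":["increments"]}

```bash
ls; mkdir -p pics
cat > h.py <<'E'
import numpy as np, cv2
from scipy.spatial.transform import Rotation as R
from station import env
def world(s):
    K=s["camera_matrix"];Z=s["z_map"];h,w=Z.shape
    u,v=np.meshgrid(np.arange(w),np.arange(h))
    P=np.stack([(u-K[0,2])/K[0,0]*Z,(v-K[1,2])/K[1,1]*Z,Z],-1)
    Rm=R.from_rotvec(np.ravel(s["rvec"])).as_matrix()
    return (P-np.ravel(s["tvec"]))@Rm
def st():
    s=env.state();print({k:np.round(v,4).tolist() for k,v in s.items()})
E
python3 - <<'E'
from h import *
st()
for n in("scene","top"):
    s=env.snapshot(n);np.savez("%s.npz"%n,**s);cv2.imwrite("pics/%s0.png"%n,s["img"][...,::-1])
    print(n,s["camera_matrix"].tolist(),s["rvec"],s["tvec"])
E
```

```text
pics
{'time': 0.0, 'qpos': [1.2563, 0.0919, 1.2319, -0.0, 1.8198, -0.0567], 'qvel': [-0.001, -0.0002, -0.0007, -0.0007, 0.0005, 0.0011], 'tau': [-0.0004, -44.6441, -40.6449, 0.0698, 0.029, -0.0002], 'tcp_pos': [0.1529, 0.5799, 0.2295], 'tool_rot': [-0.4037, -3.1152, 0.0029], 'contact_force': [-0.4692, 0.8504, -0.0812], 'torque': [0.0018, 0.0017, 0.0365], 'grip_force': 0.0, 'gripper_width': 0.9992}
scene [[414.86367509461496, 0.0, 324.2405385544557], [0.0, 414.86367509461496, 199.2992511779164], [0.0, 0.0, 1.0]] [ 1.93372535  1.87374949 -0.53032509] [-0.00296665 -0.44406738  1.52317632]
top [[428.12317441695393, 0.0, 321.7777645872188], [0.0, 428.12317441695393, 194.6501486225453], [0.0, 0.0, 1.0]] [ 2.12226626 -2.14084849  0.2188904 ] [-0.00829537  0.61638669  1.07067456]
```

View pics/scene0.png

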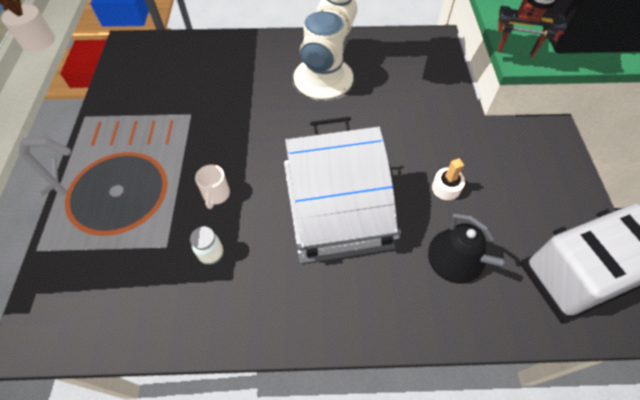

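View pics/top0.png

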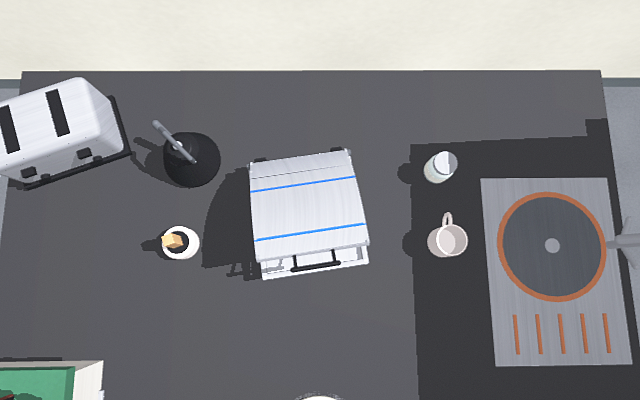

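The scene view shows the dish at (340,190), blue bands at (335,145) and (344,194), stand with tool at (449,180), kettle (460,250), mug (212,185) and jar (207,245). The top view shows the stand and tool at (178,242), the bands at (303,184) and (310,231), and the kettle close by at (190,158).

```bash
cat > m.py <<'E'
from h import *
for n in("scene","top"):
    s=dict(np.load(n+".npz"));W=world(s);I=s["img"].astype(int);Z=s["z_map"]
    r,g,b=I[...,0],I[...,1],I[...,2]
    m=(b>r+80)&(Z>0)&(W[...,0]>.2)&(W[...,0]<.9)&(abs(W[...,1])<.25)
    k,l,stt,_=cv2.connectedComponentsWithStats(m.astype(np.uint8),connectivity=8)
    for i in range(1,k):
        if stt[i,4]>30:
            P=W[l==i]; print(n,"blue",stt[i].tolist(),P.mean(0).round(4),"ends",P[P[:,1].argmin()].round(3),P[P[:,1].argmax()].round(3), "ang",np.polyfit(P[:,1],P[:,0],1)[0].round(4))
    # stand region
    px={"scene":(449,180),"top":(179,242)}[n]
    sl=(slice(px[1]-28,px[1]+25),slice(px[0]-30,px[0]+30));Q=W[sl].reshape(-1,3);C=I[sl].reshape(-1,3)
    tan=(C[:,0]>C[:,2]+50)
    print("tool z",np.percentile(Q[tan,2],[5,50,95]).round(3),tan.sum())
    t=tan&(Q[:,2]>.118)
    if t.sum(): print("grip top",t.sum(),Q[t].mean(0).round(4),cv2.minAreaRect((Q[t,:2]*1000).astype(np.float32)))
    wt=(C.min(1)>150)&(abs(Q[:,2]-.05)<.006)
    c,rad=cv2.minEnclosingCircle((Q[wt,:2]*1000).astype(np.float32));print("ring",wt.sum(),Q[wt].mean(0).round(4),c,rad)
    bl=(C.max(1)<90)&(abs(Q[:,2]-.058)<.005)
    if bl.sum()>4: print("guard",bl.sum(),cv2.minEnclosingCircle((Q[bl,:2]*1000).astype(np.float32)))
    wk=W[(Z>0)&(W[...,0]>.15)&(W[...,0]<.3)&(abs(W[...,1])<.3)];print("table z",np.median(wk[:,2]))
E
python3 m.py
```

```text
scene blue [290, 140, 92, 14, 185] [0.5006 0.0151 0.223 ] ends [ 0.515 -0.102  0.223] [0.484 0.135 0.224] ang -0.1421
scene blue [295, 186, 98, 16, 230] [0.6176 0.0339 0.18  ] ends [ 0.636 -0.091  0.18 ] [0.599 0.156 0.181] ang -0.1418
tool z [0.002 0.103 0.132] 293
grip top 105 [0.5046 0.3536 0.1373] ((827.1712646484375, 156.48965454101562), (34.18073272705078, 802.0172119140625), 58.648502349853516)
ring 255 [0.5083 0.3516 0.0506] (496.96234130859375, 358.2389221191406) 42.75592041015625
guard 89 ((497.54681396484375, 358.47161865234375), 26.2402286529541)
table z 0.0019209320527205941
top blue [250, 175, 106, 18, 240] [0.6203 0.0345 0.1786] ends [ 0.679 -0.108  0.002] [0.601 0.157 0.179] ang -0.1495
top blue [254, 223, 113, 19, 302] [0.503  0.0166 0.2207] ends [ 0.548 -0.136 -0.003] [0.485 0.14  0.221] ang -0.1489
tool z [0.067 0.125 0.133] 239
grip top 134 [0.4959 0.3585 0.1296] ((495.9316101074219, 359.6718444824219), (25.46607208251953, 26.55238151550293), 21.36978530883789)
ring 365 [0.4946 0.3524 0.0507] (496.5283508300781, 360.6210021972656) 42.32509994506836
guard 196 ((495.0503234863281, 358.9942626953125), 28.931074142456055)
table z 0.0004519883600395764
```

{"name": "move_arm", "arguments": {
  "increments": [
    [[30,-19,0],[0,0,-0.1],-1],
    [[68,-44,0],[0,0,-0.22],-1],
    [[105,-68,0],[0,0,-0.34],-1],
    [[143,-92,0],[0,0,-0.46],-1],
    [[180,-116,0],[0,0,-0.58],-1],
    [[218,-140,0],[0,0,-0.7],-1],
    [[255,-164,0],[0,0,-0.82],-1],
    [[293,-188,0],[0,0,-0.939],-1]
  ],
  "grip_force": 40
}}

```text
time: 0.77
tcp_pos: [0.4296, 0.4019, 0.2302]
tool_rot: [-1.777, -2.59, 0.001]
contact_force: [0.1, 0.8, 0.1]
gripper_width: 0.999
grip_force: 0.0
```

{"name": "move_arm", "arguments": {
  "increments": [
    [[25,-16,0],[0,0,0],-1],
    [[45,-29,0],[0,0,0],-1],
    [[50,-33,0],[0,0,0],-1],
    [[50,-33,0],[0,0,0],-1],
    [[50,-33,0],[0,0,0],-1],
    [[50,-33,0],[0,0,0],-1],
    [[50,-33,0],[0,0,0],-1],
    [[50,-33,0],[0,0,0],-1]
  ]
}}

```text
time: 1.43
tcp_pos: [0.4773, 0.3714, 0.2309]
tool_rot: [-1.767, -2.597, -0.001]
contact_force: [0.0, 0.1, -0.6]
gripper_width: 1.0
grip_force: 0.0
```

```bash
cat > lid.py <<'E'
from h import *
from scipy.optimize import least_squares
D=[]
for n in("scene","top"):
    s=dict(np.load(n+".npz"));W=world(s);I=s["img"].astype(int);Z=s["z_map"]
    m=(I[...,2]>I[...,0]+60)&(W[...,0]>.4)&(W[...,0]<.7)&(abs(W[...,1])<.25)&(W[...,2]>.1)&(Z>0)
    P=W[m]; D.append((n,P[P[:,2]>.2],P[P[:,2]<.2]))
def T(p,L): # lid frame->world; p=hx,hy,hz,yaw,th
    return np.array(p[:3])+(R.from_euler("z",p[3])*R.from_euler("y",p[4])).apply(L)
def inv(p,Wd): return (R.from_euler("z",p[3])*R.from_euler("y",p[4])).inv().apply(Wd-np.array(p[:3]))
def res(p,Ds):
    r=[]
    for n,f,b in Ds:
        for Q,x in((f,-.240),(b,-.115)):
            L=inv([p[0],p[1],.09,p[2],p[3]],Q); z=-.3+np.sqrt(.342**2-(x+.14)**2)
            yy=np.percentile(L[:,1],[1,99]).mean()
            r+=list((L[:,0]-x)/len(L)**.5)+list((L[:,2]-z)/len(L)**.5)+[yy]
    return r
if __name__=="__main__":
  for Ds in(D[:1],D[1:],D):
    o=least_squares(res,[.73,.05,.141,.456],args=(Ds,));p=o.x
    print(len(Ds),p.round(4),o.cost**.5*1000)
    for n,f,b in Ds:
      for Q in(f,b): L=inv([p[0],p[1],.09,p[2],p[3]],Q);print(n,L.mean(0).round(4),L[:,1].min().round(4),L[:,1].max().round(4))
E
python3 lid.py
python3 - <<'E'
from h import *
st();s=env.snapshot("wrist");np.savez("w1.npz",**s);cv2.imwrite("pics/w1.png",s["img"][...,::-1])
E
```

```text
1 [0.7004 0.0445 0.146  0.472 ] 3.0596752555017903
scene [-0.2401 -0.0004  0.0266] -0.1233 0.1243
scene [-0.1152  0.0004  0.0421] -0.1246 0.1249
1 [0.7032 0.0457 0.1431 0.4678] 2.893371632120657
top [-0.2401  0.0017  0.0267] -0.1241 0.124
top [-0.1151  0.0006  0.0419] -0.1239 0.1245
2 [0.7018 0.0451 0.1444 0.4699] 4.6590688222162635
scene [-0.2414 -0.001   0.0265] -0.124 0.1236
scene [-1.164e-01 -1.000e-04  4.160e-02] -0.1251 0.1244
top [-0.2389  0.0024  0.0269] -0.1234 0.1246
top [-0.1139  0.0011  0.0423] -0.1234 0.1251
{'time': 1.4333, 'qpos': [0.6049, 0.1037, 1.2168, 0.0002, 1.8207, 0.2291], 'qvel': [-0.0064, 0.002, -0.0029, -0.0008, 0.0003, -0.0023], 'tau': [-0.1431, -45.0687, -40.6094, 0.0679, -0.0037, 0.0054], 'tcp_pos': [0.4773, 0.3714, 0.2309], 'tool_rot': [-1.7671, -2.5973, -0.0006], 'contact_force': [0.0334, 0.109, -0.6206], 'torque': [-0.0418, 0.003, 0.0087], 'grip_force': 0.0, 'gripper_width': 1.0004}
```

View pics/w1.png

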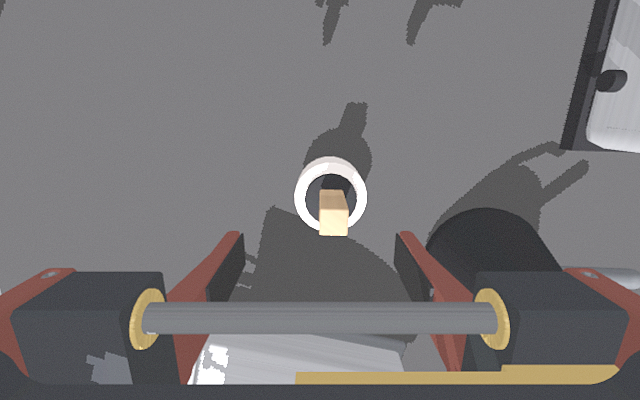

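The wrist picture shows the ring stand at about (331,193) and the tool's square top at about (334,220), with the sides nearly parallel to the fingers. The kettle is at lower right.

Run:
```python
from h import *
s=dict(np.load("w1.npz"));W=world(s);I=s["img"].astype(int)
sl=(slice(150,245),slice(285,375));Q=W[sl].reshape(-1,3);C=I[sl].reshape(-1,3)
t=(C[:,0]>C[:,2]+40)&(Q[:,2]>.12)&(Q[:,2]<.14)
print(t.sum(),Q[t].mean(0),cv2.minAreaRect((Q[t,:2]*1000).astype(np.float32)))
w=(C.min(1)>140)&(abs(Q[:,2]-.05)<.006)
print(w.sum(),np.median(Q[w,2]),cv2.minEnclosingCircle((Q[w,:2]*1000).astype(np.float32)))
y=R.from_rotvec(env.state()["tool_rot"]).as_matrix();print(np.degrees(np.arctan2(y[1,1],y[0,1])))
```

```text
644 [0.49565146 0.36386684 0.12894345] ((496.1950988769531, 360.1384582519531), (25.13178062438965, 26.591588973999023), 21.492712020874023)
1620 0.0496793121884113 ((496.0335998535156, 360.0152587890625), 41.91785430908203)
21.52767370295372
```

{"name": "move_arm", "arguments": {
  "increments": [
    [[10,-6,0],[0,0,0],-1],
    [[19,-11,-5],[0,0,0],-1],
    [[19,-11,-30],[0,0,0],-1],
    [[19,-11,-60],[0,0,0],-1],
    [[19,-11,-90],[0,0,0],-1],
    [[19,-11,-115],[0,0,0],-1],
    [[19,-11,-130],[0,0,0],-1],
    [[19,-11,-140],[0,0,0],-1]
  ]
}}

```text
time: 2.15
tcp_pos: [0.497, 0.358, 0.087]
tool_rot: [-1.77, -2.594, 0.006]
contact_force: [-0.5, 0.7, -0.5]
gripper_width: 0.998
grip_force: 0.0
```

{"name": "move_arm", "arguments": {
  "increments": [
    [[0,0,-8],[0,0,0],-1],
    [[0,0,-15],[0,0,0],-1],
    [[0,0,-20],[0,0,0],-1],
    [[0,0,-20],[0,0,0],-1],
    [[0,0,-20],[0,0,0],-1],
    [[0,0,-20],[0,0,0],-1],
    [[0,0,-20],[0,0,0],-1],
    [[0,0,-20],[0,0,0],-1]
  ]
}}

```text
time: 2.82
tcp_pos: [0.4976, 0.3597, 0.0715]
tool_rot: [1.769, 2.595, 0.002]
contact_force: [-0.5, -1.3, 0.1]
gripper_width: 1.003
grip_force: 0.0
```

{"name": "move_arm", "arguments": {
  "increments": [
    [[-1,0,0],[0,0,0],0],
    [[-1,0,0],[0,0,0],1],
    [[-1,0,0],[0,0,0],1],
    [[-1,0,0],[0,0,0],1],
    [[-1,0,0],[0,0,0],1],
    [[-1,0,0],[0,0,0],1],
    [[-1,0,0],[0,0,0],1],
    [[-1,0,0],[0,0,0],1]
  ],
  "grip_force": 50
}}

```text
time: 3.48
tcp_pos: [0.4963, 0.3594, 0.0706]
tool_rot: [-1.77, -2.596, 0.0]
contact_force: [-0.5, -0.1, 0.0]
gripper_width: 0.432
grip_force: 0.0
```

```bash
python3 -c "
from h import *
st()"
```

```text
{'time': 3.4833, 'qpos': [0.5713, 0.1522, 1.4485, -0.0, 1.541, 0.1973], 'qvel': [0.0004, 0.0003, 0.0002, 0.0006, -0.0012, -0.0013], 'tau': [0.0021, -46.5777, -39.9619, 0.0745, 0.0014, 0.0001], 'tcp_pos': [0.4963, 0.3594, 0.0706], 'tool_rot': [-1.7697, -2.5956, 0.0002], 'contact_force': [-0.4904, -0.1382, 0.0199], 'torque': [-0.0408, 0.0766, -0.0126], 'grip_force': 0.0, 'gripper_width': 0.4318}
```

{"name": "move_arm", "arguments": {
  "increments": [
    [[0,0,0],[0,0,0],1],
    [[0,0,0],[0,0,0],1],
    [[0,0,0],[0,0,0],1],
    [[0,0,0],[0,0,0],1],
    [[0,0,0],[0,0,0],1],
    [[0,0,0],[0,0,0],1],
    [[0,0,0],[0,0,0],1],
    [[0,0,0],[0,0,0],1]
  ]
}}

```text
time: 4.15
tcp_pos: [0.4963, 0.3594, 0.0706]
tool_rot: [-1.77, -2.596, 0.0]
contact_force: [-0.6, -0.4, -0.6]
gripper_width: 0.297
grip_force: 49.7
```

```bash
python3 -c "
from h import *
st()"
```

```text
{'time': 4.15, 'qpos': [0.5713, 0.1522, 1.4485, 0.0, 1.541, 0.1973], 'qvel': [-0.0018, -0.0007, -0.0011, -0.0013, -0.0007, -0.0001], 'tau': [-0.0191, -46.5938, -40.1549, 0.0682, -0.1181, 0.0085], 'tcp_pos': [0.4963, 0.3594, 0.0706], 'tool_rot': [-1.7697, -2.5956, 0.0002], 'contact_force': [-0.5942, -0.3988, -0.5677], 'torque': [-0.0449, 0.032, -0.0328], 'grip_force': 49.6541, 'gripper_width': 0.2971}
```

```bash
cat > plan.py <<'E'
from lid import *
P0=[.7018,.0451,.09,.1444]; L=.0457   # ball centre ahead of TCP
def ball(x,th,gap=0):
    d=np.array([x+.14,0,np.sqrt(.342**2-(x+.14)**2)])/.342
    p=P0+[th]; c=T(p,np.array([-.14,0,-.3])+d*(.362+gap))
    n=T(p,d)-T(p,np.zeros(3)); return c,n
def rot(n,R0=None,yaw=P0[3]):
    y=np.array([np.cos(yaw),np.sin(yaw),0]); z=-n; y=y-z*(y@z); y/=np.linalg.norm(y)
    return R.from_matrix(np.stack([np.cross(y,z),y,z],1))
def tcp(x,th,gap=0):
    c,n=ball(x,th,gap); return c+n*L,rot(n)
E
python3 - <<'E'
from plan import *
s=env.state();r0=R.from_rotvec(s["tool_rot"])
for x,g in((-.115,.12),(-.115,.04),(-.115,0),(-.24,0)):
    p,r=tcp(x,.47,g);print(x,g,p.round(4),((p-s["tcp_pos"])*1000).round(1),(r*r0.inv()).as_rotvec().round(3),ball(x,.47)[1].round(3))
E
```

```text
-0.115 0.12 [0.7137 0.0468 0.3377] [ 217.5 -312.6  267.1] [-0.139  0.526 -0.224] [0.511 0.074 0.856]
-0.115 0.04 [0.6728 0.0409 0.2692] [ 176.6 -318.5  198.6] [-0.139  0.526 -0.224] [0.511 0.074 0.856]
-0.115 0 [0.6524 0.0379 0.235 ] [ 156.1 -321.5  164.4] [-0.139  0.526 -0.224] [0.511 0.074 0.856]
-0.24 0 [0.5134 0.0177 0.2875] [  17.1 -341.7  216.9] [-0.044  0.168 -0.229] [0.171 0.025 0.985]
```

{"name": "move_arm", "arguments": {
  "increments": [
    [[0,0,8],[0,0,0],1],
    [[0,0,25],[0,0,0],1],
    [[0,0,55],[0,0,0],1],
    [[0,0,90],[0,0,0],1],
    [[0,0,125],[0,0,0],1],
    [[0,0,160],[0,0,0],1],
    [[0,0,195],[0,0,0],1],
    [[0,0,230],[0,0,0],1]
  ]
}}

```text
time: 4.82
tcp_pos: [0.4959, 0.3591, 0.3025]
tool_rot: [-1.77, -2.596, 0.0]
contact_force: [1.2, 1.0, -1.9]
gripper_width: 0.296
grip_force: 49.7
```

{"name": "move_arm", "arguments": {
  "increments": [
    [[8,-16,25],[0,0,0],1],
    [[22,-46,45],[0,0,0],1],
    [[38,-80,50],[0,0,0],1],
    [[55,-115,50],[0,0,0],1],
    [[72,-150,50],[0,0,0],1],
    [[89,-185,50],[0,0,0],1],
    [[105,-220,50],[0,0,0],1],
    [[120,-245,50],[0,0,0],1]
  ]
}}

```text
time: 5.48
tcp_pos: [0.6168, 0.1113, 0.3509]
tool_rot: [1.772, 2.594, -0.001]
contact_force: [0.4, 1.5, -2.7]
gripper_width: 0.295
grip_force: 49.7
```

Run:
```python
from plan import *
st();s=env.state();r0=R.from_rotvec(s["tool_rot"])
for x,g in((-.115,.12),(-.115,.04)):
    p,r=tcp(x,.47,g);print(x,g,p.round(4),((p-s["tcp_pos"])*1000).round(1),(r*r0.inv()).as_rotvec().round(3))
```

```text
{'time': 5.4833, 'qpos': [0.1246, 0.2328, 0.8571, -0.0009, 2.052, -0.2478], 'qvel': [-0.4962, 0.3526, -0.4054, 0.018, 0.0503, -0.4917], 'tau': [1.4781, -52.645, -38.5152, -0.0638, 0.0688, 0.4523], 'tcp_pos': [0.6168, 0.1113, 0.3509], 'tool_rot': [1.7721, 2.5937, -0.0011], 'contact_force': [0.4239, 1.5121, -2.7046], 'torque': [-0.0518, 0.0055, -0.0125], 'grip_force': 49.6549, 'gripper_width': 0.2947}
-0.115 0.12 [0.7137 0.0468 0.3377] [ 96.9 -64.4 -13.2] [-0.138  0.526 -0.222]
-0.115 0.04 [0.6728 0.0409 0.2692] [ 56.  -70.4 -81.7] [-0.138  0.526 -0.222]
```

{"name": "move_arm", "arguments": {
  "increments": [
    [[10,-14,0],[-0.015,0.06,-0.03],1],
    [[22,-30,-4],[-0.04,0.15,-0.06],1],
    [[34,-46,-10],[-0.065,0.25,-0.1],1],
    [[46,-58,-18],[-0.09,0.345,-0.14],1],
    [[53,-66,-26],[-0.115,0.435,-0.18],1],
    [[56,-70,-33],[-0.138,0.526,-0.222],1],
    [[56,-70,-38],[-0.138,0.526,-0.222],1],
    [[56,-70,-40],[-0.138,0.526,-0.222],1]
  ]
}}

```text
time: 6.15
tcp_pos: [0.6472, 0.042, 0.2929]
tool_rot: [-1.788, -2.074, 0.563]
contact_force: [-0.9, -0.1, -1.3]
gripper_width: 0.292
grip_force: 49.8
```

Run:
```python
from plan import *
st();s=env.state();r0=R.from_rotvec(s["tool_rot"])
for x,g in((-.115,.04),):
    p,r=tcp(x,.47,g);print(x,g,p.round(4),((p-s["tcp_pos"])*1000).round(1),(r*r0.inv()).as_rotvec().round(3))
```

```text
{'time': 6.15, 'qpos': [0.0402, 0.8807, 0.1713, -0.1054, 2.6162, -0.1845], 'qvel': [0.0193, -0.086, -0.0836, 0.0095, -0.0102, -0.001], 'tau': [-0.9704, -66.2343, -33.9352, -0.3015, 3.0004, 0.0735], 'tcp_pos': [0.6472, 0.042, 0.2929], 'tool_rot': [-1.7881, -2.074, 0.5628], 'contact_force': [-0.8628, -0.0533, -1.3354], 'torque': [0.0567, -0.4117, -0.0014], 'grip_force': 49.8055, 'gripper_width': 0.2918}
-0.115 0.04 [0.6728 0.0409 0.2692] [ 25.6  -1.2 -23.7] [-0.003  0.011 -0.003]
```

```bash
cat > kin.py <<'E'
import numpy as np
from scipy.optimize import least_squares
Q=np.array([[.0919,1.2319,1.8198],[.1037,1.2168,1.8207],[.1522,1.4485,1.541],[.2328,.8571,2.052],[.8807,.1713,2.6162]])
X=np.array([[np.hypot(.1529,.5799),.2295],[np.hypot(.4773,.3714),.2309],[np.hypot(.4963,.3594),.0706],[np.hypot(.6168,.1113),.3509],[np.hypot(.6472,.042),.2929]])
def fk(p,q):
    d,h,a,al,b,be,t=p;A=q[...,0];B=A+q[...,1];C=B+q[...,2]
    return np.stack([d+a*np.sin(A+al)+b*np.sin(B+be)+t*np.sin(C),h+a*np.cos(A+al)+b*np.cos(B+be)+t*np.cos(C)],-1)
p0=np.array([0,.33,.3,0,.35,.3,.25])
w=np.array([10,1,1,10,1,1,1])
f=least_squares(lambda p:np.r_[(fk(p,Q)-X).ravel()*1000,(p-p0)*w*3],p0)
p=f.x
if __name__=="__main__":
    print(p.round(3),(f.fun[:10]).round(1))
    for r,z,tl in((.6535,.235,.54),(.6535,.235,.45),(.6535,.24,.35),(.69,.269,.35),(.672,.265,.35),(.672,.265,.25),(.672,.265,.15),(.5137,.2875,.17)):
        g=least_squares(lambda q:np.r_[(fk(p,q)-[r,z])*10,q.sum()-np.pi-tl],[.6,.6,2.4]);print(r,z,tl,g.x.round(3),g.cost)
E
python3 kin.py
```

```text
[ 0.001  0.16   0.372 -0.001  0.567  0.172  0.343] [ 0. -0.  0.  0. -0.  0. -0.  0. -0. -0.]
0.6535 0.235 0.54 [0.83  0.359 2.493] 9.6872889533118e-23
0.6535 0.235 0.45 [0.717 0.498 2.377] 7.842386733544824e-31
0.6535 0.24 0.35 [0.605 0.623 2.264] 7.765349535769335e-31
0.69 0.269 0.35 [0.798 0.293 2.4  ] 5.84363015088508e-22
0.672 0.265 0.35 [0.702 0.441 2.348] 4.9227441308584095e-19
0.672 0.265 0.25 [0.578 0.597 2.217] 1.2215887058872512e-26
0.672 0.265 0.15 [0.464 0.736 2.091] 6.164189315445188e-24
0.5137 0.2875 0.17 [0.032 1.2   2.08 ] 7.738386516547914e-31
```

{"name": "move_arm", "arguments": {
  "increments": [
    [[2,0,-6],[0,0,0],1],
    [[5,-1,-14],[0,0.003,0],1],
    [[8,-2,-22],[-0.001,0.006,0],1],
    [[12,-2,-30],[-0.002,0.01,0],1],
    [[15,-3,-36],[-0.003,0.011,-0.003],1],
    [[16,-3,-41],[-0.003,0.011,-0.003],1],
    [[16,-3,-41],[-0.003,0.011,-0.003],1],
    [[16,-3,-41],[-0.003,0.011,-0.003],1]
  ]
}}

```text
time: 6.82
tcp_pos: [0.662, 0.0392, 0.2549]
tool_rot: [-1.788, -2.065, 0.573]
contact_force: [0.5, -0.5, -3.2]
gripper_width: 0.291
grip_force: 49.8
```

```bash
cat >> plan.py <<'E'
def avg(n,cam="scene"):
    F=[];X=[];Q=[]
    for i in range(n):
        im=env.snapshot(cam);s=env.state();F.append(s["contact_force"]);X.append(s["tcp_pos"]);Q.append(s["tool_rot"])
    F=np.array(F);X=np.array(X)
    return F.mean(0),F.std(0),X.mean(0),X.std(0),s,im
E
python3 - <<'E'
from plan import *
F,fs,X,xs,s,im=avg(8)
print("F",F.round(2),fs.round(2),"X",X.round(4),xs.round(5),s["time"],s["qpos"])
p,r=tcp(-.115,.47,.02);r0=R.from_rotvec(s["tool_rot"]);print(((p-X)*1000).round(1),(r*r0.inv()).as_rotvec().round(3))
np.savez("s2.npz",**im);im2=env.snapshot("top");np.savez("t2.npz",**im2);w=env.snapshot("wrist")
cv2.imwrite("pics/s2.png",np.hstack([im["img"][80:300,220:500],im2["img"][100:320,170:420],w["img"][180:400,200:450]])[...,::-1])
E
```

```text
F [-0.11  0.   -2.23] [0.6  0.25 0.5 ] X [0.662  0.0393 0.256 ] [3.e-05 1.e-05 2.e-04] 7.2167 [ 0.03659699  0.91069889  0.19637478 -0.10278733  2.56843912 -0.17794048]
[ 0.6  0.1 -3.9] [0.    0.004 0.001]
```

View pics/s2.png

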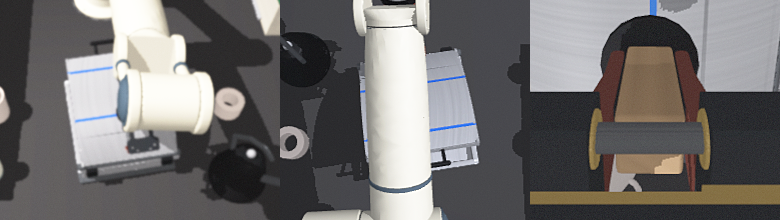

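The composite shows the arm over the lid on its centreline. In the wrist crop, the guard disc and grip are square between the fingers, over the lid, with the front band above.

{"name": "move_arm", "arguments": {
  "increments": [
    [[-1.5,-0.2,-2.6],[0,0,0],1],
    [[-3.6,-0.5,-6],[0,0,0],1],
    [[-5.6,-0.8,-9.4],[0,0,0],1],
    [[-7.2,-1,-12],[0,0,0],1],
    [[-8.2,-1.2,-13.7],[0,0,0],1],
    [[-8.7,-1.3,-14.5],[0,0,0],1],
    [[-8.7,-1.3,-14.5],[0,0,0],1],
    [[-8.7,-1.3,-14.5],[0,0,0],1]
  ]
}}

```text
time: 7.98
tcp_pos: [0.6534, 0.0379, 0.2412]
tool_rot: [-1.789, -2.066, 0.572]
contact_force: [-0.8, -0.1, -1.8]
gripper_width: 0.294
grip_force: 49.8
```

```bash
cat > look.py <<'E'
from plan import *
import sys
F,fs,X,xs,s,im=avg(int(sys.argv[1]) if len(sys.argv)>1 else 3)
p,r=tcp(-.115,.47);n=ball(-.115,.47)[1]
e=X-p;t=np.array([-np.cos(P0[3])*n[2],-np.sin(P0[3])*n[2],np.hypot(n[0],n[1])])
print("t",s["time"],"F-b",(F-[0,0,-2.35]).round(2),"Fn",((F-[0,0,-2.35])@n).round(2),"X",X.round(4),"gap",(e@n*1000).round(2),"along",(e@t*1000).round(2),"lat",(e@np.cross(n,t)*1000).round(2),"rot",s["tool_rot"])
E
python3 look.py 4
```

```text
t 8.1833 F-b [ 0.06  0.08 -0.15] Fn -0.09 X [0.6534 0.038  0.2412] gap 5.88 along 2.29 lat 0.11 rot [-1.78882161 -2.06571827  0.57171404]
```

{"name": "move_arm", "arguments": {
  "increments": [
    [[0.1,0,-0.8],[0,0,0],1],
    [[0.2,0,-1.6],[0,0,0],1],
    [[0.3,0.1,-2.4],[0,0,0],1],
    [[0.4,0.1,-3.2],[0,0,0],1],
    [[0.4,0.1,-3.8],[0,0,0],1],
    [[0.4,0.1,-3.8],[0,0,0],1],
    [[0.4,0.1,-3.8],[0,0,0],1],
    [[0.4,0.1,-3.8],[0,0,0],1]
  ]
}}

```text
time: 8.85
tcp_pos: [0.6538, 0.0381, 0.2373]
tool_rot: [-1.789, -2.066, 0.572]
contact_force: [-0.4, -0.6, -2.5]
gripper_width: 0.297
grip_force: 49.8
```

{"name": "move_arm", "arguments": {
  "increments": [
    [[-0.1,0,-0.2],[0,0,0],1],
    [[-0.2,0,-0.4],[0,0,0],1],
    [[-0.3,0,-0.6],[0,0,0],1],
    [[-0.4,-0.1,-0.8],[0,0,0],1],
    [[-0.5,-0.1,-0.9],[0,0,0],1],
    [[-0.5,-0.1,-0.9],[0,0,0],1],
    [[-0.5,-0.1,-0.9],[0,0,0],1],
    [[-0.5,-0.1,-0.9],[0,0,0],1]
  ]
}}

```text
time: 9.52
tcp_pos: [0.6532, 0.0379, 0.2363]
tool_rot: [-1.789, -2.066, 0.572]
contact_force: [-0.1, 0.2, -2.4]
gripper_width: 0.29
grip_force: 49.8
```

```bash
python3 look.py 3
```

```text
t 9.6667 F-b [-0.3  -0.33 -0.06] Fn -0.23 X [0.6532 0.0379 0.2364] gap 1.66 along -0.04 lat 0.09 rot [-1.78874115 -2.06554092  0.57191253]
```

{"name": "move_arm", "arguments": {
  "increments": [
    [[-0.1,0,-0.2],[0,0,0],1],
    [[-0.2,0,-0.4],[0,0,0],1],
    [[-0.3,0,-0.6],[0,0,0],1],
    [[-0.4,-0.1,-0.8],[0,0,0],1],
    [[-0.5,-0.1,-0.9],[0,0,0],1],
    [[-0.5,-0.1,-0.9],[0,0,0],1],
    [[-0.5,-0.1,-0.9],[0,0,0],1],
    [[-0.5,-0.1,-0.9],[0,0,0],1]
  ]
}}

```text
time: 10.33
tcp_pos: [0.6527, 0.0378, 0.2354]
tool_rot: [-1.789, -2.066, 0.572]
contact_force: [-0.6, -0.4, -2.8]
gripper_width: 0.296
grip_force: 49.8
```

```bash
python3 look.py 2
```

```text
t 10.4333 F-b [-0.67 -0.34  0.46] Fn 0.03 X [0.6528 0.0378 0.2354] gap 0.61 along -0.09 lat 0.12 rot [-1.78873173 -2.06547578  0.57195634]
```

{"name": "move_arm", "arguments": {
  "increments": [
    [[-0.1,0,-0.2],[0,0,0],1],
    [[-0.2,0,-0.4],[0,0,0],1],
    [[-0.3,0,-0.6],[0,0,0],1],
    [[-0.4,-0.1,-0.8],[0,0,0],1],
    [[-0.5,-0.1,-0.9],[0,0,0],1],
    [[-0.5,-0.1,-0.9],[0,0,0],1],
    [[-0.5,-0.1,-0.9],[0,0,0],1],
    [[-0.5,-0.1,-0.9],[0,0,0],1]
  ]
}}

```text
time: 11.1
tcp_pos: [0.6523, 0.0377, 0.2345]
tool_rot: [-1.789, -2.066, 0.572]
contact_force: [0.3, 1.2, -1.4]
gripper_width: 0.291
grip_force: 49.8
```

```bash
python3 look.py 2
```

```text
t 11.2 F-b [-0.03  0.6  -0.3 ] Fn -0.23 X [0.6523 0.0378 0.2345] gap -0.41 along -0.11 lat 0.14 rot [-1.78869645 -2.06558149  0.57190153]
```

{"name": "move_arm", "arguments": {
  "increments": [
    [[-0.1,0,-0.2],[0,0,0],1],
    [[-0.2,0,-0.4],[0,0,0],1],
    [[-0.3,0,-0.6],[0,0,0],1],
    [[-0.4,-0.1,-0.8],[0,0,0],1],
    [[-0.5,-0.1,-0.9],[0,0,0],1],
    [[-0.5,-0.1,-0.9],[0,0,0],1],
    [[-0.5,-0.1,-0.9],[0,0,0],1],
    [[-0.5,-0.1,-0.9],[0,0,0],1]
  ]
}}

```text
time: 11.87
tcp_pos: [0.6519, 0.0377, 0.2343]
tool_rot: [-1.79, -2.067, 0.571]
contact_force: [5.1, 1.3, 3.8]
gripper_width: 0.294
grip_force: 49.8
```

```bash
python3 look.py 2
```

```text
t 11.9667 F-b [5.49 1.8  5.89] Fn 7.98 X [0.6519 0.0377 0.2343] gap -0.83 along 0.03 lat 0.13 rot [-1.78958149 -2.06669704  0.57059785]
```

{"name": "move_arm", "arguments": {
  "increments": [
    [[-0.1,0,-0.1],[0,0,0],1],
    [[-0.1,0,-0.2],[0,0,0],1],
    [[-0.1,0,-0.2],[0,0,0],1],
    [[-0.1,0,-0.2],[0,0,0],1],
    [[-0.1,0,-0.2],[0,0,0],1],
    [[-0.1,0,-0.2],[0,0,0],1],
    [[-0.1,0,-0.2],[0,0,0],1],
    [[-0.1,0,-0.2],[0,0,0],1]
  ]
}}

```text
time: 12.63
tcp_pos: [0.6518, 0.0377, 0.2342]
tool_rot: [-1.79, -2.067, 0.57]
contact_force: [6.1, 0.4, 4.4]
gripper_width: 0.294
grip_force: 49.8
```

```bash
python3 look.py 2
```

```text
t 12.7333 F-b [5.24 1.04 6.59] Fn 8.4 X [0.6519 0.0377 0.2342] gap -0.93 along 0.05 lat 0.13 rot [-1.78969195 -2.06691824  0.57033162]
```

{"name": "move_arm", "arguments": {
  "increments": [
    [[-0.1,0,-0.2],[0,0,0],1],
    [[-0.1,0,-0.2],[0,0,0],1],
    [[-0.1,0,-0.2],[0,0,0],1],
    [[-0.1,0,-0.2],[0,0,0],1],
    [[-0.1,0,-0.2],[0,0,0],1],
    [[-0.1,0,-0.2],[0,0,0],1],
    [[-0.1,0,-0.2],[0,0,0],1],
    [[-0.1,0,-0.2],[0,0,0],1]
  ]
}}

```text
time: 13.4
tcp_pos: [0.6517, 0.0377, 0.2341]
tool_rot: [-1.79, -2.067, 0.57]
contact_force: [5.2, 1.6, 5.4]
gripper_width: 0.295
grip_force: 49.8
```

```bash
python3 look.py 3
```

```text
t 13.55 F-b [5.37 0.81 7.13] Fn 8.91 X [0.6517 0.0377 0.2341] gap -1.08 along 0.1 lat 0.12 rot [-1.78979985 -2.06687803  0.57035693]
```

{"name": "move_arm", "arguments": {
  "increments": [
    [[-0.1,0,-0.2],[0,0,0],1],
    [[-0.1,0,-0.2],[0,0,0],1],
    [[-0.1,0,-0.2],[0,0,0],1],
    [[-0.1,0,-0.2],[0,0,0],1],
    [[-0.1,0,-0.2],[0,0,0],1],
    [[-0.1,0,-0.2],[0,0,0],1],
    [[-0.1,0,-0.2],[0,0,0],1],
    [[-0.1,0,-0.2],[0,0,0],1]
  ]
}}

```text
time: 14.22
tcp_pos: [0.6516, 0.0377, 0.2339]
tool_rot: [-1.79, -2.067, 0.57]
contact_force: [4.3, 0.8, 4.9]
gripper_width: 0.291
grip_force: 49.8
```

```bash
python3 look.py 4
```

```text
t 14.4167 F-b [5.52 0.93 7.62] Fn 9.42 X [0.6516 0.0377 0.2339] gap -1.28 along 0.13 lat 0.12 rot [-1.78977199 -2.06685355  0.57035592]
```

{"name": "move_arm", "arguments": {
  "increments": [
    [[-0.04,0,-0.07],[0,0,0],1],
    [[-0.07,-0.01,-0.12],[0,0,0],1],
    [[-0.1,-0.01,-0.16],[0,0,0],1],
    [[-0.12,-0.02,-0.2],[0,0,0],1],
    [[-0.15,-0.02,-0.24],[0,0,0],1],
    [[-0.17,-0.02,-0.28],[0,0,0],1],
    [[-0.19,-0.03,-0.32],[0,0,0],1],
    [[-0.21,-0.03,-0.36],[0,0,0],1]
  ]
}}

```text
time: 15.08
tcp_pos: [0.6514, 0.0376, 0.2338]
tool_rot: [-1.79, -2.067, 0.57]
contact_force: [6.3, 0.5, 4.6]
gripper_width: 0.296
grip_force: 49.8
```

```bash
python3 look.py 2
```

```text
t 15.1833 F-b [5.25 0.93 8.09] Fn 9.68 X [0.6514 0.0377 0.2338] gap -1.52 along 0.22 lat 0.11 rot [-1.79004647 -2.06705451  0.57010897]
```

```bash
cat > step.py <<'E'
from plan import *
from scipy.optimize import brentq
import sys,json
k=int(sys.argv[1]); w=float(sys.argv[2]); corr=float(sys.argv[3]) if len(sys.argv)>3 else .5
K=10.0 # N/mm
Tt=80 # rows
def xs(i):
    s=np.clip(i/Tt,0,1); a=.1  # trapezoid
    v=1/(1-a); u=np.where(s<a,v*s*s/2/a,np.where(s>1-a,1-v*(1-s)**2/2/a,v*(s-a/2)))
    return -.115-.125*u
s=env.state();X=np.array(s["tcp_pos"]);r=R.from_rotvec(s["tool_rot"])
B=X+r.apply([0,0,L])
Cc=lambda th:T(P0+[th],np.array([-.14,0,-.3]))
Bp=lambda th:inv(P0+[th],B)
def dist(th): b=Bp(th);return np.hypot(b[0]+.14,b[2]+.3)-.362
th=brentq(dist,-.05,.75);b=Bp(th);xm=-.14+(b[0]+.14)*.342/.362
n=ball(xm,th)[1];Fv=np.array(s["contact_force"])-[0,0,-2.4];F=Fv@n
i0=8*k;xd=float(xs(i0))
def om(x,F=10.,mv=1):
    d=np.array([x+.14,np.sqrt(.342**2-(x+.14)**2)])/.342;z=-.3+.342*d[1]
    rn=-(x*d[1]-z*d[0]);rt=x*d[0]+z*d[1];return (F*(rn+.2*mv*rt)-1.05-w)/50
print("t %.3f th %.4f x_meas %.1f x_des %.1f lat %.2f F %.2f Ft %.2f om_pred %.4f grip %.3f"%(s["time"],th,xm*1e3,xd*1e3,b[1]*1e3,F,Fv@np.cross(n,[-np.sin(P0[3]),np.cos(P0[3]),0])*-1,om(xm),s["gripper_width"]))
p0,r0=tcp(xm,th);c=0;t=th;rows=[]
for j in range(1,9):
    xr=float(xs(i0+j)); e=(xm-xd)*max(0,1-j/4)  # remove along error over 4 rows
    x=xr+e; x=min(max(x,-.2402),-.11)
    t-=max(0,om(x))/12
    p,rr=tcp(x,t);nn=ball(x,t)[1]
    d=(p-p0)*1000-nn*corr*(10-F)/K*min(1,j/3)
    d-=np.array([-np.sin(P0[3]),np.cos(P0[3]),0])*b[1]*1000*.5*min(1,j/4)
    rows.append([d.round(1).tolist() if 0 else [round(float(q),2)+0. for q in d],[round(float(q),3)+0. for q in (rr*r0.inv()).as_rotvec()],1])
print(json.dumps(rows)); print("th_end %.4f x_end %.1f"%(t,x*1e3))
E
python3 step.py 0 -0.06
```

```text
t 15.183 th 0.4570 x_meas -114.3 x_des -115.0 lat -0.14 F 9.25 Ft 0.03 om_pred 0.0049 grip 0.292
[[[-0.35, -0.03, 0.14], [0.0, -0.001, 0.0], 1], [[-0.93, -0.1, 0.41], [0.0, -0.003, 0.0], 1], [[-1.73, -0.2, 0.8], [0.001, -0.006, 0.0], 1], [[-2.75, -0.33, 1.34], [0.001, -0.009, 0.0], 1], [[-3.82, -0.48, 1.89], [0.002, -0.012, 0.0], 1], [[-5.11, -0.67, 2.57], [0.002, -0.016, 0.0], 1], [[-6.64, -0.89, 3.37], [0.003, -0.021, 0.0], 1], [[-8.39, -1.15, 4.28], [0.004, -0.026, 0.0], 1]]
th_end 0.4533 x_end -121.9
```

{"name": "move_arm", "arguments": {
  "increments": [
    [[-0.04,0,-0.06],[0,0,0],1],
    [[-0.05,-0.01,-0.1],[0,0,0],1],
    [[-0.07,-0.01,-0.13],[0,0,0],1],
    [[-0.09,-0.01,-0.16],[0,0,0],1],
    [[-0.1,-0.02,-0.19],[0,0,0],1],
    [[-0.12,-0.02,-0.21],[0,0,0],1],
    [[-0.14,-0.02,-0.24],[0,0,0],1],
    [[-0.15,-0.02,-0.27],[0,0,0],1]
  ]
}}

```text
time: 15.85
tcp_pos: [0.6512, 0.0376, 0.2336]
tool_rot: [-1.79, -2.067, 0.57]
contact_force: [6.1, 0.4, 6.2]
gripper_width: 0.29
grip_force: 49.8
```

```bash
python3 step.py 0 -0.06
```

```text
t 15.850 th 0.4549 x_meas -114.3 x_des -115.0 lat -0.14 F 10.47 Ft 0.89 om_pred 0.0049 grip 0.290
[[[-0.35, -0.03, 0.16], [0.0, -0.001, 0.0], 1], [[-0.93, -0.1, 0.45], [0.0, -0.003, 0.0], 1], [[-1.73, -0.2, 0.87], [0.001, -0.006, 0.0], 1], [[-2.76, -0.33, 1.4], [0.001, -0.009, 0.0], 1], [[-3.82, -0.49, 1.96], [0.002, -0.012, 0.0], 1], [[-5.12, -0.67, 2.63], [0.002, -0.016, 0.0], 1], [[-6.65, -0.9, 3.43], [0.003, -0.021, 0.0], 1], [[-8.41, -1.15, 4.34], [0.004, -0.026, 0.0], 1]]
th_end 0.4512 x_end -121.9
```

{"name": "move_arm", "arguments": {
  "increments": [
    [[-0.35,-0.03,0.15],[0,-0.001,0],1],
    [[-0.93,-0.1,0.43],[0,-0.003,0],1],
    [[-1.73,-0.2,0.85],[0.001,-0.006,0],1],
    [[-2.76,-0.33,1.4],[0.001,-0.009,0],1],
    [[-3.82,-0.49,1.96],[0.002,-0.012,0],1],
    [[-5.12,-0.67,2.64],[0.002,-0.016,0],1],
    [[-6.65,-0.9,3.44],[0.003,-0.021,0],1],
    [[-8.41,-1.15,4.35],[0.004,-0.026,0],1]
  ]
}}

```text
time: 16.52
tcp_pos: [0.6433, 0.0365, 0.2375]
tool_rot: [-1.805, -2.085, 0.544]
contact_force: [6.4, 1.3, 4.6]
gripper_width: 0.297
grip_force: 49.8
```

```bash
python3 step.py 1 -0.04
```

```text
t 16.517 th 0.4503 x_meas -121.2 x_des -121.9 lat -0.10 F 9.22 Ft 2.31 om_pred 0.0058 grip 0.297
[[[-2.08, -0.29, 1.06], [0.001, -0.006, 0.0], 1], [[-4.17, -0.58, 2.11], [0.002, -0.012, 0.0], 1], [[-6.27, -0.87, 3.15], [0.003, -0.018, 0.0], 1], [[-8.38, -1.17, 4.17], [0.004, -0.025, 0.0], 1], [[-10.29, -1.44, 5.08], [0.004, -0.03, 0.0], 1], [[-12.22, -1.72, 5.98], [0.005, -0.036, 0.0], 1], [[-14.16, -2.01, 6.86], [0.006, -0.042, 0.0], 1], [[-16.1, -2.29, 7.72], [0.007, -0.047, 0.0], 1]]
th_end 0.4453 x_end -135.8
```

{"name": "move_arm", "arguments": {
  "increments": [
    [[-2.08,-0.29,1.06],[0.001,-0.006,0],1],
    [[-4.17,-0.58,2.1],[0.002,-0.012,0],1],
    [[-6.27,-0.87,3.13],[0.003,-0.018,0],1],
    [[-8.38,-1.17,4.14],[0.004,-0.025,0],1],
    [[-10.29,-1.44,5.05],[0.004,-0.03,0],1],
    [[-12.22,-1.72,5.94],[0.005,-0.036,0],1],
    [[-14.16,-2.01,6.82],[0.006,-0.042,0],1],
    [[-16.1,-2.29,7.68],[0.007,-0.047,0],1]
  ]
}}

```text
time: 17.18
tcp_pos: [0.6271, 0.0342, 0.2453]
tool_rot: [-1.831, -2.115, 0.498]
contact_force: [5.9, 0.8, 5.2]
gripper_width: 0.299
grip_force: 49.8
```

```bash
python3 step.py 2 -0.08
```

```text
t 17.183 th 0.4452 x_meas -136.0 x_des -135.8 lat -0.05 F 9.46 Ft 1.99 om_pred 0.0095 grip 0.299
[[[-1.93, -0.27, 0.82], [0.001, -0.006, 0.0], 1], [[-3.88, -0.55, 1.62], [0.002, -0.011, 0.0], 1], [[-5.83, -0.83, 2.41], [0.003, -0.017, 0.0], 1], [[-7.79, -1.11, 3.2], [0.003, -0.023, 0.0], 1], [[-9.8, -1.4, 3.98], [0.004, -0.029, 0.0], 1], [[-11.82, -1.69, 4.75], [0.005, -0.035, 0.0], 1], [[-13.84, -1.99, 5.5], [0.006, -0.041, 0.0], 1], [[-15.88, -2.28, 6.24], [0.007, -0.047, 0.0], 1]]
th_end 0.4379 x_end -149.7
```

{"name": "move_arm", "arguments": {
  "increments": [
    [[-1.93,-0.27,0.81],[0.001,-0.006,0],1],
    [[-3.88,-0.55,1.6],[0.002,-0.011,0],1],
    [[-5.83,-0.83,2.38],[0.003,-0.017,0],1],
    [[-7.79,-1.11,3.15],[0.003,-0.023,0],1],
    [[-9.8,-1.4,3.92],[0.004,-0.029,0],1],
    [[-11.82,-1.69,4.68],[0.005,-0.035,0],1],
    [[-13.84,-1.99,5.42],[0.006,-0.041,0],1],
    [[-15.88,-2.28,6.15],[0.007,-0.047,0],1]
  ]
}}

```text
time: 17.85
tcp_pos: [0.6114, 0.0319, 0.2516]
tool_rot: [-1.857, -2.145, 0.451]
contact_force: [6.7, 1.3, 6.1]
gripper_width: 0.295
grip_force: 49.8
```

```bash
python3 step.py 3 -0.12
```

```text
t 17.850 th 0.4383 x_meas -149.7 x_des -149.7 lat -0.03 F 10.50 Ft 2.92 om_pred 0.0129 grip 0.295
[[[-2.07, -0.3, 0.73], [0.001, -0.006, 0.0], 1], [[-4.15, -0.6, 1.44], [0.002, -0.012, 0.0], 1], [[-6.24, -0.9, 2.14], [0.003, -0.019, 0.0], 1], [[-8.34, -1.2, 2.81], [0.004, -0.025, 0.0], 1], [[-10.45, -1.51, 3.46], [0.005, -0.031, 0.0], 1], [[-12.56, -1.81, 4.09], [0.005, -0.037, 0.0], 1], [[-14.68, -2.12, 4.71], [0.006, -0.044, 0.0], 1], [[-16.81, -2.43, 5.31], [0.007, -0.05, 0.0], 1]]
th_end 0.4287 x_end -163.6
```

{"name": "move_arm", "arguments": {
  "increments": [
    [[-2.07,-0.3,0.74],[0.001,-0.006,0],1],
    [[-4.15,-0.6,1.45],[0.002,-0.012,0],1],
    [[-6.24,-0.9,2.16],[0.003,-0.019,0],1],
    [[-8.34,-1.2,2.83],[0.004,-0.025,0],1],
    [[-10.45,-1.51,3.49],[0.005,-0.031,0],1],
    [[-12.56,-1.81,4.13],[0.005,-0.037,0],1],
    [[-14.68,-2.12,4.75],[0.006,-0.044,0],1],
    [[-16.81,-2.43,5.36],[0.007,-0.05,0],1]
  ]
}}

```text
time: 18.52
tcp_pos: [0.5945, 0.0295, 0.2571]
tool_rot: [-1.883, -2.175, 0.401]
contact_force: [6.0, 1.3, 5.2]
gripper_width: 0.293
grip_force: 49.8
```

```bash
python3 step.py 4 -0.09
```

```text
t 18.517 th 0.4300 x_meas -163.8 x_des -163.6 lat -0.02 F 9.31 Ft 3.07 om_pred 0.0150 grip 0.293
[[[-2.08, -0.3, 0.55], [0.001, -0.006, 0.0], 1], [[-4.18, -0.6, 1.09], [0.002, -0.012, 0.0], 1], [[-6.28, -0.91, 1.61], [0.003, -0.019, 0.0], 1], [[-8.39, -1.21, 2.12], [0.004, -0.025, 0.0], 1], [[-10.57, -1.53, 2.63], [0.005, -0.031, 0.0], 1], [[-12.76, -1.84, 3.13], [0.005, -0.038, 0.0], 1], [[-14.95, -2.16, 3.61], [0.006, -0.044, 0.0], 1], [[-17.16, -2.49, 4.06], [0.007, -0.051, 0.0], 1]]
th_end 0.4190 x_end -177.5
```

{"name": "move_arm", "arguments": {
  "increments": [
    [[-2.08,-0.3,0.55],[0.001,-0.006,0],1],
    [[-4.18,-0.6,1.09],[0.002,-0.012,0],1],
    [[-6.28,-0.91,1.61],[0.003,-0.019,0],1],
    [[-8.39,-1.21,2.12],[0.004,-0.025,0],1],
    [[-10.57,-1.53,2.63],[0.005,-0.031,0],1],
    [[-12.76,-1.84,3.13],[0.005,-0.038,0],1],
    [[-14.95,-2.16,3.61],[0.006,-0.044,0],1],
    [[-17.16,-2.49,4.06],[0.007,-0.051,0],1]
  ]
}}

```text
time: 19.18
tcp_pos: [0.5774, 0.027, 0.2613]
tool_rot: [-1.91, -2.206, 0.348]
contact_force: [6.6, 0.9, 5.4]
gripper_width: 0.298
grip_force: 49.8
```

```bash
python3 step.py 5 -0.08
```

```text
t 19.183 th 0.4197 x_meas -177.5 x_des -177.5 lat -0.05 F 9.49 Ft 3.99 om_pred 0.0174 grip 0.298
[[[-2.22, -0.32, 0.44], [0.001, -0.007, 0.0], 1], [[-4.46, -0.64, 0.85], [0.002, -0.013, 0.0], 1], [[-6.71, -0.96, 1.25], [0.003, -0.02, 0.0], 1], [[-8.96, -1.28, 1.63], [0.004, -0.026, 0.0], 1], [[-11.22, -1.6, 1.99], [0.005, -0.033, 0.0], 1], [[-13.48, -1.93, 2.33], [0.006, -0.04, 0.0], 1], [[-15.76, -2.27, 2.65], [0.007, -0.046, 0.0], 1], [[-18.05, -2.6, 2.95], [0.008, -0.053, 0.0], 1]]
th_end 0.4071 x_end -191.4
```

Run:
```python
from plan import *
s=env.state();r=R.from_rotvec(s["tool_rot"]);st()
F=np.array(s["contact_force"])-[0,0,-2.4];M=np.array(s["torque"])
print("F tool",r.inv().apply(F),"M tool",r.inv().apply(M))
for l in(.0657,):print("pred M about tcp, tool frame",np.cross([0,0,l],r.inv().apply(F)))
```

```text
{'time': 19.1833, 'qpos': [0.0123, 0.3272, 0.937, -0.0507, 2.1859, -0.154], 'qvel': [-0.0113, -0.1563, 0.1663, 0.0112, -0.093, -0.0013], 'tau': [-0.2833, -49.0685, -34.9881, -0.3508, 3.2383, -0.0168], 'tcp_pos': [0.5774, 0.027, 0.2613], 'tool_rot': [-1.9103, -2.2062, 0.3479], 'contact_force': [6.6389, 0.8799, 5.4224], 'torque': [0.0827, -0.9733, -0.0033], 'grip_force': 49.8067, 'gripper_width': 0.2983}
F tool [-0.08971258  3.97480279 -9.4990066 ] M tool [-0.97513077 -0.05334343  0.02195358]
pred M about tcp, tool frame [-0.26114454 -0.00589412  0.        ]
```

{"name": "move_arm", "arguments": {
  "increments": [
    [[-2.22,-0.32,0.44],[0.001,-0.007,0],1],
    [[-4.46,-0.64,0.85],[0.002,-0.013,0],1],
    [[-6.71,-0.96,1.25],[0.003,-0.02,0],1],
    [[-8.96,-1.28,1.63],[0.004,-0.026,0],1],
    [[-11.22,-1.6,1.99],[0.005,-0.033,0],1],
    [[-13.48,-1.93,2.33],[0.006,-0.04,0],1],
    [[-15.76,-2.27,2.65],[0.007,-0.046,0],1],
    [[-18.05,-2.6,2.95],[0.008,-0.053,0],1]
  ]
}}

```text
time: 19.85
tcp_pos: [0.5594, 0.0244, 0.2644]
tool_rot: [-1.937, -2.237, 0.291]
contact_force: [5.3, 0.4, 6.6]
gripper_width: 0.297
grip_force: 49.8
```

```bash
python3 step.py 6 -0.09
```

```text
t 19.850 th 0.4078 x_meas -191.5 x_des -191.4 lat -0.01 F 10.08 Ft 2.82 om_pred 0.0202 grip 0.297
[[[-2.27, -0.33, 0.27], [0.001, -0.007, 0.0], 1], [[-4.56, -0.66, 0.52], [0.002, -0.013, 0.0], 1], [[-6.85, -0.99, 0.75], [0.003, -0.02, 0.0], 1], [[-9.16, -1.33, 0.96], [0.004, -0.027, 0.0], 1], [[-11.5, -1.67, 1.15], [0.005, -0.034, 0.0], 1], [[-13.85, -2.01, 1.32], [0.006, -0.041, 0.0], 1], [[-16.21, -2.35, 1.46], [0.007, -0.048, 0.0], 1], [[-18.58, -2.7, 1.58], [0.008, -0.055, 0.0], 1]]
th_end 0.3934 x_end -205.3
```

{"name": "move_arm", "arguments": {
  "increments": [
    [[-2.27,-0.33,0.27],[0.001,-0.007,0],1],
    [[-4.56,-0.66,0.52],[0.002,-0.013,0],1],
    [[-6.85,-0.99,0.75],[0.003,-0.02,0],1],
    [[-9.16,-1.33,0.96],[0.004,-0.027,0],1],
    [[-11.5,-1.67,1.15],[0.005,-0.034,0],1],
    [[-13.85,-2.01,1.32],[0.006,-0.041,0],1],
    [[-16.21,-2.35,1.46],[0.007,-0.048,0],1],
    [[-18.58,-2.7,1.58],[0.008,-0.055,0],1]
  ]
}}

```text
time: 20.52
tcp_pos: [0.5407, 0.0217, 0.2662]
tool_rot: [-1.964, -2.269, 0.231]
contact_force: [4.6, 0.4, 6.4]
gripper_width: 0.296
grip_force: 49.8
```

```bash
python3 step.py 7 -0.08
```

```text
t 20.517 th 0.3939 x_meas -205.4 x_des -205.3 lat -0.02 F 9.57 Ft 2.74 om_pred 0.0225 grip 0.296
[[[-2.34, -0.34, 0.09], [0.001, -0.007, 0.0], 1], [[-4.69, -0.68, 0.15], [0.002, -0.014, 0.0], 1], [[-7.06, -1.02, 0.2], [0.003, -0.021, 0.0], 1], [[-9.42, -1.36, 0.22], [0.004, -0.028, 0.0], 1], [[-11.84, -1.71, 0.23], [0.005, -0.035, 0.0], 1], [[-14.27, -2.07, 0.22], [0.006, -0.042, 0.0], 1], [[-16.7, -2.42, 0.18], [0.007, -0.049, 0.0], 1], [[-19.15, -2.78, 0.11], [0.008, -0.057, 0.0], 1]]
th_end 0.3780 x_end -219.2
```

{"name": "move_arm", "arguments": {
  "increments": [
    [[-2.34,-0.34,0.09],[0.001,-0.007,0],1],
    [[-4.69,-0.68,0.15],[0.002,-0.014,0],1],
    [[-7.06,-1.02,0.19],[0.003,-0.021,0],1],
    [[-9.42,-1.36,0.21],[0.004,-0.028,0],1],
    [[-11.84,-1.71,0.21],[0.005,-0.035,0],1],
    [[-14.27,-2.07,0.2],[0.006,-0.042,0],1],
    [[-16.7,-2.42,0.15],[0.007,-0.049,0],1],
    [[-19.15,-2.78,0.08],[0.008,-0.057,0],1]
  ]
}}

```text
time: 21.18
tcp_pos: [0.5216, 0.0189, 0.2663]
tool_rot: [-1.992, -2.3, 0.168]
contact_force: [4.3, 0.4, 6.2]
gripper_width: 0.292
grip_force: 49.8
```

```bash
python3 step.py 8 -0.09
```

```text
t 21.183 th 0.3783 x_meas -219.1 x_des -219.2 lat -0.05 F 9.09 Ft 3.02 om_pred 0.0252 grip 0.292
[[[-2.47, -0.35, -0.11], [0.001, -0.007, 0.0], 1], [[-4.94, -0.71, -0.24], [0.002, -0.015, 0.0], 1], [[-7.42, -1.06, -0.39], [0.003, -0.022, 0.0], 1], [[-9.92, -1.42, -0.56], [0.004, -0.029, 0.0], 1], [[-12.41, -1.78, -0.75], [0.005, -0.037, 0.0], 1], [[-14.91, -2.14, -0.97], [0.006, -0.044, 0.0], 1], [[-17.42, -2.51, -1.22], [0.008, -0.052, 0.0], 1], [[-19.94, -2.88, -1.49], [0.009, -0.059, 0.0], 1]]
th_end 0.3605 x_end -233.1
```

{"name": "move_arm", "arguments": {
  "increments": [
    [[-2.47,-0.35,-0.14],[0.001,-0.007,0],1],
    [[-4.94,-0.71,-0.28],[0.002,-0.015,0],1],
    [[-7.42,-1.06,-0.45],[0.003,-0.022,0],1],
    [[-9.92,-1.42,-0.63],[0.004,-0.029,0],1],
    [[-12.41,-1.78,-0.84],[0.005,-0.037,0],1],
    [[-14.91,-2.14,-1.08],[0.006,-0.044,0],1],
    [[-17.42,-2.51,-1.35],[0.008,-0.052,0],1],
    [[-19.94,-2.88,-1.64],[0.009,-0.059,0],1]
  ]
}}

```text
time: 21.85
tcp_pos: [0.5016, 0.016, 0.2649]
tool_rot: [-2.02, -2.332, 0.1]
contact_force: [4.0, -0.2, 7.2]
gripper_width: 0.296
grip_force: 49.8
```

```bash
python3 step.py 9 -0.12
```

```text
t 21.850 th 0.3607 x_meas -233.1 x_des -233.1 lat -0.01 F 9.87 Ft 3.08 om_pred 0.0283 grip 0.296
[[[-2.39, -0.35, -0.33], [0.001, -0.007, 0.0], 1], [[-4.51, -0.65, -0.69], [0.002, -0.014, 0.0], 1], [[-6.38, -0.92, -1.1], [0.003, -0.02, 0.0], 1], [[-7.98, -1.15, -1.54], [0.004, -0.025, 0.0], 1], [[-9.33, -1.35, -2.0], [0.004, -0.03, 0.0], 1], [[-10.42, -1.51, -2.48], [0.005, -0.034, 0.0], 1], [[-11.24, -1.63, -2.99], [0.005, -0.037, 0.0], 1], [[-11.79, -1.71, -3.51], [0.006, -0.04, 0.0], 1]]
th_end 0.3412 x_end -240.0
```

{"name": "move_arm", "arguments": {
  "increments": [
    [[-2.39,-0.35,-0.33],[0.001,-0.007,0],1],
    [[-4.51,-0.65,-0.69],[0.002,-0.014,0],1],
    [[-6.38,-0.92,-1.1],[0.003,-0.02,0],1],
    [[-7.98,-1.15,-1.54],[0.004,-0.025,0],1],
    [[-9.33,-1.35,-2.0],[0.004,-0.03,0],1],
    [[-10.42,-1.51,-2.48],[0.005,-0.034,0],1],
    [[-11.24,-1.63,-2.99],[0.005,-0.037,0],1],
    [[-11.79,-1.71,-3.51],[0.006,-0.04,0],1]
  ]
}}

```text
time: 22.52
tcp_pos: [0.4898, 0.0143, 0.2615]
tool_rot: [-2.037, -2.353, 0.053]
contact_force: [4.0, -0.1, 7.3]
gripper_width: 0.296
grip_force: 49.8
```

{"name": "move_arm", "arguments": {
  "increments": [
    [[0.5,0,12],[0,0,0],1],
    [[2,0,36],[0,0,0],1],
    [[3,0,60],[0,0,0],1],
    [[4,0,80],[0,0,0],1],
    [[4,0,90],[0,0,0],1],
    [[4,0,95],[0,0,0],1],
    [[4,0,95],[0,0,0],1],
    [[4,0,95],[0,0,0],1]
  ]
}}

```text
time: 23.18
tcp_pos: [0.493, 0.0143, 0.3533]
tool_rot: [-2.034, -2.349, 0.06]
contact_force: [-0.3, -0.7, -4.1]
gripper_width: 0.296
grip_force: 49.8
```

```bash
cat > ret.py <<'E'
from plan import *
F,fs,X,xs,s,im=avg(3)
r0=R.from_rotvec(s["tool_rot"]);a=np.radians(21.5)
r=rot(np.array([0,0,1.]),yaw=a)
print(s["time"],X.round(4),F.round(2),s["gripper_width"],"d to .4961,.3595,.0706:",((np.array([.4961,.3595,.0706])-X)*1000).round(1),"turn",(r*r0.inv()).as_rotvec().round(3))
E
python3 ret.py
```

```text
23.3333 [0.4929 0.0143 0.3529] [-0.25  0.14 -2.64] 0.2959763178409071 d to .4961,.3595,.0706: [   3.2  345.2 -282.3] turn [ 0.013 -0.051  0.232]
```

{"name": "move_arm", "arguments": {
  "increments": [
    [[0,15,0],[0.002,-0.006,0.029],1],
    [[0,50,0],[0.003,-0.013,0.058],1],
    [[1,90,0],[0.005,-0.019,0.087],1],
    [[1,130,0],[0.007,-0.026,0.116],1],
    [[2,170,0],[0.008,-0.032,0.145],1],
    [[2,210,0],[0.01,-0.039,0.174],1],
    [[2,245,0],[0.012,-0.045,0.203],1],
    [[3,275,0],[0.013,-0.051,0.232],1]
  ]
}}

```text
time: 24.0
tcp_pos: [0.4954, 0.2918, 0.3532]
tool_rot: [1.763, 2.599, 0.002]
contact_force: [0.9, -0.3, -2.1]
gripper_width: 0.292
grip_force: 49.8
```

{"name": "move_arm", "arguments": {
  "increments": [
    [[0,25,-15],[0,0,0],1],
    [[0,47,-45],[0,0,0],1],
    [[0,62,-80],[0,0,0],1],
    [[0,70,-115],[0,0,0],1],
    [[0,70,-145],[0,0,0],1],
    [[0,70,-165],[0,0,0],1],
    [[0,70,-175],[0,0,0],1],
    [[0,70,-175],[0,0,0],1]
  ]
}}

```text
time: 24.67
tcp_pos: [0.4948, 0.3584, 0.1753]
tool_rot: [-1.767, -2.597, 0.006]
contact_force: [0.1, 0.3, -3.6]
gripper_width: 0.294
grip_force: 49.8
```

```bash
python3 ret.py
python3 - <<'E'
from h import *
o=[]
for n,c in(("scene",(449,165)),("top",(179,242)),("wrist",(334,230))):
    s=env.snapshot(n);np.savez(n+"3.npz",**s);i=s["img"]
    y=max(0,min(240,c[1]-80));o.append(cv2.resize(i[y:y+160,c[0]-60-40:c[0]+100],None,fx=1.6,fy=2.4) if 0 else cv2.resize(i[y:y+160,c[0]-80:c[0]+80],(266,266)))
cv2.imwrite("pics/r3.png",np.hstack(o)[...,::-1])
E
```

```text
24.8167 [0.4963 0.3592 0.18  ] [-0.07  0.06 -2.03] 0.2935298241657398 d to .4961,.3595,.0706: [  -0.2    0.3 -109.4] turn [-0.002  0.005  0.   ]
```

View pics/r3.png

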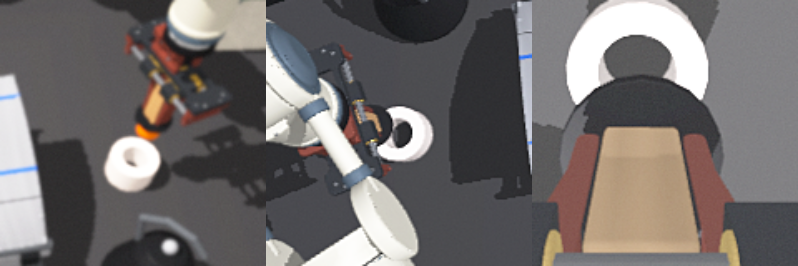

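The composite shows the tool hanging straight in the gripper above and level with the empty ring. The orange head is visible at (148,132) in the scene crop, and the guard is square to the fingers in the wrist crop.

Run:
```python
from plan import *
s=env.state();w=dict(np.load("wrist3.npz"));W=world(w).reshape(-1,3)
r=R.from_rotvec(s["tool_rot"]);Q=r.inv().apply(W-np.array(s["tcp_pos"]))
m=(np.hypot(Q[:,0],Q[:,1])<.028)&(abs(Q[:,2]-.012)<.008)&(w["z_map"].ravel()>0)&(w["img"].reshape(-1,3).max(1)<90)
A=np.c_[Q[m,:2],np.ones(m.sum())];c=np.linalg.lstsq(A,Q[m,2],rcond=None)[0];print(m.sum(),c,Q[m].mean(0),Q[m].std(0))
m2=(abs(Q[:,2]-.012)<.006)&(np.hypot(Q[:,0],Q[:,1])<.04)&(w["img"].reshape(-1,3).max(1)<90)
print(cv2.minEnclosingCircle((Q[m2,:2]*1000).astype(np.float32)))
```

```text
1628 [0.01747149 0.00163553 0.0122731 ] [0.01816574 0.0022723  0.0125942 ] [0.00493438 0.0124542  0.00082254]
((7.968925952911377, 0.8236818313598633), 28.261659622192383)
```

{"name": "move_arm", "arguments": {
  "increments": [
    [[0,0,-12],[-0.002,0.005,0],1],
    [[0,0,-24],[-0.002,0.005,0],1],
    [[0,0,-36],[-0.002,0.005,0],1],
    [[0,0,-44],[-0.002,0.005,0],1],
    [[0,0,-50],[-0.002,0.005,0],1],
    [[0,0,-50],[-0.002,0.005,0],1],
    [[0,0,-50],[-0.002,0.005,0],1],
    [[0,0,-50],[-0.002,0.005,0],1]
  ]
}}

```text
time: 25.63
tcp_pos: [0.4964, 0.3594, 0.13]
tool_rot: [-1.767, -2.597, 0.002]
contact_force: [0.0, 0.7, -2.6]
gripper_width: 0.294
grip_force: 49.8
```

```bash
python3 ret.py
```

```text
25.7833 [0.4966 0.3595 0.1304] [ 0.11  0.7  -2.62] 0.29309880880074524 d to .4961,.3595,.0706: [ -0.5  -0.  -59.8] turn [ 0.    -0.001 -0.   ]
```

{"name": "move_arm", "arguments": {
  "increments": [
    [[-0.5,0,-8],[0,0,0],1],
    [[-0.5,0,-16],[0,0,0],1],
    [[-0.5,0,-24],[0,0,0],1],
    [[-0.5,0,-32],[0,0,0],1],
    [[-0.5,0,-40],[0,0,0],1],
    [[-0.5,0,-47],[0,0,0],1],
    [[-0.5,0,-53],[0,0,0],1],
    [[-0.5,0,-57],[0,0,0],1]
  ]
}}

```text
time: 26.45
tcp_pos: [0.4954, 0.3591, 0.0711]
tool_rot: [-1.767, -2.596, 0.005]
contact_force: [-1.4, -0.6, -2.4]
gripper_width: 0.294
grip_force: 49.8
```

```bash
python3 ret.py
```

```text
26.6 [0.4955 0.3592 0.0717] [-0.31 -0.02 -2.81] 0.2957539485348435 d to .4961,.3595,.0706: [ 0.6  0.3 -1.1] turn [ 0.001 -0.002 -0.   ]
```

{"name": "move_arm", "arguments": {
  "increments": [
    [[0.5,0.2,-0.3],[0,0,0],1],
    [[0.5,0.2,-0.6],[0,0,0],1],
    [[0.5,0.2,-0.8],[0,0,0],1],
    [[0.5,0.2,-1],[0,0,0],1],
    [[0.5,0.2,-1.1],[0,0,0],1],
    [[0.5,0.2,-1.1],[0,0,0],1],
    [[0.5,0.2,-1.1],[0,0,0],1],
    [[0.5,0.2,-1.1],[0,0,0],1]
  ]
}}

```text
time: 27.27
tcp_pos: [0.4962, 0.3595, 0.0714]
tool_rot: [-1.767, -2.596, 0.003]
contact_force: [-0.1, 0.0, -2.8]
gripper_width: 0.294
grip_force: 49.8
```

```bash
python3 ret.py
```

```text
27.4167 [0.4962 0.3595 0.0714] [ 0.11  0.32 -2.34] 0.2937424397497895 d to .4961,.3595,.0706: [-0.1  0.  -0.8] turn [ 0.001 -0.002 -0.   ]
```

{"name": "move_arm", "arguments": {
  "increments": [
    [[0,0,-0.3],[0,0,0],1],
    [[0,0,-0.6],[0,0,0],1],
    [[0,0,-0.8],[0,0,0],1],
    [[0,0,-0.8],[0,0,0],1],
    [[0,0,-0.8],[0,0,0],1],
    [[0,0,-0.8],[0,0,0],1],
    [[0,0,-0.8],[0,0,0],1],
    [[0,0,-0.8],[0,0,0],1]
  ]
}}

```text
time: 28.08
tcp_pos: [0.4962, 0.3595, 0.0707]
tool_rot: [-1.767, -2.596, 0.003]
contact_force: [-0.1, -1.2, -0.7]
gripper_width: 0.294
grip_force: 49.8
```

```bash
python3 ret.py
```

```text
28.2333 [0.4962 0.3595 0.0707] [-0.35 -0.54 -0.9 ] 0.2993971344462085 d to .4961,.3595,.0706: [-0.1 -0.  -0.1] turn [ 0.001 -0.002 -0.   ]
```

Weight is coming off onto the ring; release and retreat.

{"name": "move_arm", "arguments": {
  "increments": [
    [[0,0,-0.1],[0,0,0],0.2],
    [[0,0,-0.1],[0,0,0],0],
    [[0,0,-0.1],[0,0,0],-0.3],
    [[0,0,-0.1],[0,0,0],-0.6],
    [[0,0,-0.1],[0,0,0],-1],
    [[0,0,-0.1],[0,0,0],-1],
    [[0,0,-0.1],[0,0,0],-1],
    [[0,0,-0.1],[0,0,0],-1]
  ]
}}

```text
time: 28.9
tcp_pos: [0.4962, 0.3595, 0.0705]
tool_rot: [-1.767, -2.596, 0.003]
contact_force: [-0.5, 1.0, -0.2]
gripper_width: 0.857
grip_force: 0.0
```

{"name": "move_arm", "arguments": {
  "increments": [
    [[0,0,0],[0,0,0],-1],
    [[0,0,0],[0,0,0],-1],
    [[0,0,0],[0,0,0],-1],
    [[0,0,0],[0,0,0],-1],
    [[0,0,5],[0,0,0],-1],
    [[0,0,15],[0,0,0],-1],
    [[0,0,30],[0,0,0],-1],
    [[0,0,50],[0,0,0],-1]
  ]
}}

```text
time: 29.57
tcp_pos: [0.4957, 0.3592, 0.1204]
tool_rot: [-1.767, -2.596, 0.006]
contact_force: [-0.7, 0.3, 0.1]
gripper_width: 0.999
grip_force: 0.0
```

{"name": "move_arm", "arguments": {
  "increments": [
    [[0,0,25],[0,0,0],-1],
    [[0,0,50],[0,0,0],-1],
    [[0,0,75],[0,0,0],-1],
    [[-15,10,95],[0,0,0],-1],
    [[-40,25,100],[0,0,0],-1],
    [[-65,42,100],[0,0,0],-1],
    [[-80,52,100],[0,0,0],-1],
    [[-80,52,100],[0,0,0],-1]
  ]
}}

```text
time: 30.23
tcp_pos: [0.4137, 0.4136, 0.2225]
tool_rot: [-1.762, -2.599, -0.001]
contact_force: [-0.2, 0.1, 0.2]
gripper_width: 1.002
grip_force: 0.0
```

```bash
python3 - <<'E'
from h import *
st()
for n in("scene","top"):
    s=env.snapshot(n);np.savez("%s.npz"%n,**s)
s0=dict(np.load("scene.npz"));t=dict(np.load("top.npz"))
cv2.imwrite("pics/end.png",np.vstack([s0["img"][110:290,170:520],t["img"][130:290,130:480]])[...,::-1])
E
python3 m.py
```

```text
{'time': 30.2333, 'qpos': [0.7261, 0.0487, 1.2894, 0.0017, 1.8035, 0.3473], 'qvel': [-0.0505, 0.0209, -0.0059, -0.0324, -0.0082, -0.0499], 'tau': [0.8612, -42.9814, -40.4258, 0.1918, 0.0238, 0.4186], 'tcp_pos': [0.4137, 0.4136, 0.2225], 'tool_rot': [-1.7621, -2.599, -0.0007], 'contact_force': [-0.2255, 0.1195, 0.2488], 'torque': [-0.0241, 0.0213, 0.0272], 'grip_force': 0.0, 'gripper_width': 1.0021}
scene blue [290, 142, 89, 13, 162] [0.4866 0.013  0.1982] ends [ 0.502 -0.104  0.198] [0.469 0.131 0.198] ang -0.1417
scene blue [295, 185, 97, 16, 219] [0.6066 0.034  0.1677] ends [ 0.626 -0.092  0.168] [ 0.476  0.193 -0.002] ang -0.1697
tool z [0.001 0.103 0.132] 292
grip top 106 [0.5049 0.3533 0.1371] ((824.846435546875, 158.53536987304688), (33.10594177246094, 808.1166381835938), 58.648502349853516)
ring 251 [0.5082 0.352  0.0506] (495.2445373535156, 358.3353271484375) 43.13306427001953
guard 87 ((498.58355712890625, 358.0025329589844), 25.736528396606445)
table z 0.0018623753886260687
top blue [251, 180, 105, 18, 258] [0.6109 0.0327 0.1675] ends [ 0.668 -0.108  0.002] [0.596 0.156 0.166] ang -0.1512
top blue [256, 230, 111, 19, 291] [0.4891 0.0154 0.1968] ends [ 0.525 -0.134  0.003] [0.471 0.138 0.198] ang -0.1466
tool z [0.067 0.125 0.134] 237
grip top 132 [0.4946 0.3529 0.1455] ((461.322021484375, 188.71768188476562), (376.9395446777344, 33.254180908203125), 78.32860565185547)
ring 362 [0.4942 0.3519 0.0506] (496.1875, 360.2696228027344) 42.3764533996582
guard 192 ((496.081787109375, 359.23443603515625), 28.474061965942383)
table z 0.0011289777798662592
```

View pics/end.png

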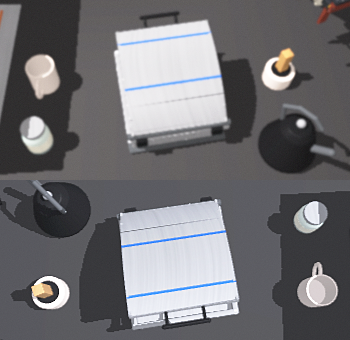

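The final pictures show the tool upright in its ring, at (280,68) in the scene half and (46,291) in the top half. The lid is still open, and the mug, kettle and jar have not moved.

```bash
python3 -c "
from h import *
print(env.sign_off())"
```

```text
the job is handed in; nothing more can be done
None
```

The job is done and handed in at about 30 s: the lid was stroked from the back band to the front one at about 9 to 10.5 N measured (8 to 9 N early in the opening press), it is still open, and the tool is upright in its stand, released.

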